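# Dock the blender battery until it latches

## Task

Put the spare battery of the stick blender on the free charger (the other one already has a battery on it): set it down on the charger's open deck with its slotted, grooved end towards the rail, then slide it along the rail until it is fully home and the sprung latch has dropped into the groove on its top. Push it firmly enough to pass the latch, but feel for the stop and do not ram it into the charger, and leave the tub, the spice jar and the lemon where they are.

Things in the scene. Friction and masses are not known exactly. Their poses are not given: they have to be found in the camera images.
- pack: Spare battery: loose black block, 110 (x) x 64 (y) x 62 (z) mm, 0.45 kg; stands right way up on the table. Origin: centre of its underside, z up, +x the leading end. Hold it by its upright ribbed sides (y). Rear end (-x): plain flat face with four white dots. A T-slot 60 mm long in the underside opens at the leading end: mouth 32 mm wide, 5 mm high; above it a cavity 48 mm wide, to 13 mm.
- pack_groove (a point): Middle of the groove across the battery's top, 23 mm long, 5 mm deep, its front wall 20 mm behind the leading end, whose top edge is rounded by 6 mm. The latch drops in here.
- charger: Free charger, grey, fixed, 200 (x) x 94 (y) x 88 (z) mm. Origin: centre of its footprint, on the table; +x: the way a battery slides on (away from the robot, within 0.25 rad). Deck 20 mm high, open from x = -95 to -36 mm; then two cheeks, 60 mm high, 70 mm apart inside, flared at the mouth (x = -36 to -22 mm), run to the upright stop face at x = +66 mm. The head behind it carries the latch.
- rail_nose (a point): Tip of the round nose of the free charger's T-rail, on the deck (charger x = +10 mm, 20 mm up). The rail runs from here to the stop: stem 28 mm wide, flange 44 mm wide from 7 to 11 mm above the deck. Lower the battery on the deck with its leading end short of this point (battery origin 57 mm or more behind it).
- home (a point): Where the battery's origin lies when it is fully home, leading end on the stop, axes along the charger's (charger x = +11 mm, 20 mm up). Its rear face is then 55 mm behind this point, still clear of the cheeks, 19 mm behind their straight part.
- latch (a joint): Sprung metal tongue on the free charger's head (rad): 0 = down, with no battery or in the groove of one that is home; about 0.1 to 0.16 while a battery's front edge holds it up. Its tooth meets the rounded edge about 28 mm before home and drops in within the last 2 mm. Passing it takes some 10 to 18 N along the rail; then the battery stops hard.
- full_charger: A second, identical charger, fixed, with a battery already latched home on it; same origin and axes. Leave it alone. The two chargers may stand either way round.
- tub: Bystander: printed yoghurt tub, 72 mm across, 71 mm high, loose; origin at the centre of its underside.
- spice_jar: Bystander: small spice jar with a red cap, 45 mm across, 106 mm high, loose; origin at the centre of its underside.
- lemon: Bystander: lemon, 71 x 53 x 51 mm, loose; origin under its centre.

How it is judged:
By the outcome, as a careful person would: the job done as asked, in the order asked, and still so for the second after the job is handed in, with the robot touching nothing.
It also fails if it takes over 48 s, if anything falls off the work surface, if the arm or the gripper's body presses on something with over 40 N, if the wrist force passes 120 N, or if a joint passes its speed limit or range.

## Robot

A 7-joint arm with a two-finger parallel gripper is mounted at the origin on a cart in front of the work surface, level with it; the furniture and walls round the work are solid. World frame = base frame: x ahead of the robot, y to its left, z up, the work surface at z = 0. Lengths are in m, angles in rad, forces in N, time in s.
With the tool pointing down it reaches from about 0.425 to 0.875 m from the base axis. Payload 4.7 kg.
Tool frame: the origin (TCP) lies on the centre line of the jaws, within the pads' length; the fingertips stand 14 mm ahead of it and the grasp point (between the pads) lies 5 mm behind it; z points along the fingers, y is the line along which they close (so a half turn about z gives the same grasp; the last joint's range is limited). The gripper opens to 87 mm and grips with 3 to 60 N. Pads are 19 mm wide; open, the fingers measure 117 mm over their backs; the gripper's body (75 mm by 190 mm) begins 51 mm behind the grasp point.
Start: joints at [1.133, 0.321, -0.07, 1.45, 0.023, 1.371, -0.057], TCP at [0.284, -0.585, 0.237] pointing down, gripper open.
Joint ranges: [-2.86, 2.86], [-0.3, 2.09], [-1.38, 1.24], [0.06, 2.45], [-1.56, 4.7], [0.09, 2.05], [-2.69, 2.69]. Speed limits (rad/s): [2.57, 2.57, 3.14, 3.14, 3.14, 3.14, 3.14].

## Interface

Orientations are given as a rotation vector (axis times angle).
In Python, from bench import ctrl gives the robot as it stands.
- The arm moves only by the tool send_rows, never from a script. Its argument "steps" is a list of rows, each an object of numbers: "tx", "ty", "tz": the shift along the tool's x, y, z in units of 60 mm (1.0 is 60 mm); "turn": the turn about the tool's z in units of 8 degrees (1.0 is 8 degrees); "grip": the opening, from 0 (shut) to 1 (fully open). A call has 1 to 12 rows; each row shifts and turns the commanded pose from where the row before left it, along the tool's axes as they then stand; what a row does not reach is not made up. A row lasts 1/8 s, in which the tool goes at most 62.5 mm and 10.7 degrees, less where a joint would pass 70% of its speed; a pose out of reach is approached as far as the arm can. A call is refused whole if a number of a shift passes 1 or a number of a turn 1, either way. A call with a gripper value outside its range is refused whole. The fingers move at their own pace and stop on an object; "newtons" is the grip in N (left out, the last holds). Time passes only in rows, so rows that do not move let the fingers close. It gives the time, the measured TCP pose, the force, the opening and the grip force at its end, in the units of the state.
- ctrl.get_state(): the state, without advancing time (a new reading comes with each control period).
- ctrl.get_image(name): name is "side" or "top" or "wrist"; returns a dict with "pixels" (420x560x3 uint8, red, green, blue), "K" (3x3 intrinsics, pixels), "dist" ([k1, k2, p1, p2, k3] as OpenCV has them; the pictures are not rectified), "cam_to_world" (4x4, takes a point from camera to world coordinates); the wrist camera has in their place "T_tool_cam" (4x4, takes a point from camera to tool coordinates, whose origin is the TCP and whose axes are the flange's). Camera axes: x right, y down, z forward; pixel columns grow to the right and rows downward; lengths in m; the calibration is good to about 2 mm. A picture is of the moment at which its call begins: read the wrist's pose just before it. There is no depth.
- ctrl.close_job(): hands the job in; it is judged then, once.
The state is a dict: "time": time; "joint_positions": joint angles; "qd": joint speeds; "joint_torque": joint torques, N m; "position": TCP position; "tool_rot": TCP orientation; "ft_force": force on the tool from outside, world axes, zero at the start; "torque": the same for the moment, N m; "grip_width": opening from 0.0 (shut) to 1.0 (fully open); "grip_force": force on a finger pad.
Only numpy, scipy, OpenCV 4.12 (cv2) and the standard library are available. Lean on these libraries where they do the work, as an engineer would, in place of code of your own. Each camera call takes 0.05 s, during which the arm holds its last target. There are 200 camera calls.

## Working session

There is one attempt and no reset: what is moved stays moved. The work goes in short steps, Python scripts to look and compute and a tool call to move; the robot and the scene stay as the last step left them, time stands still between calls to the robot, and variables do not carry over. Pictures are saved under pics/ and viewed, at most 10 in all, crops included, and the job is handed in when it is done.

Besides the shell and the picture viewer there is one more tool, called as a command line: name --argument value ..., lists and objects as JSON in quotes. send_rows: Moves the arm, as the interface text tells. Its arguments: {"type":"object","properties":{"steps":{"type":"array"},"newtons":{"type":"number"}},"required":["steps"]}

```bash
ls; mkdir -p pics; cat > h.py <<'E'
import numpy as np, cv2, pickle
from scipy.spatial.transform import Rotation as R
from bench import ctrl
def grab(name,fn):
    s=ctrl.get_state(); im=ctrl.get_image(name)
    if 'cam_to_world' not in im:
        T=np.eye(4);T[:3,:3]=R.from_rotvec(s['tool_rot']).as_matrix();T[:3,3]=s['position']
        im['cam_to_world']=T@np.array(im['T_tool_cam'])
    cv2.imwrite(f'pics/{fn}.png',im['pixels'][:,:,::-1]); pickle.dump(dict(im),open(f'pics/{fn}.pkl','wb')); return im
def load(fn): return pickle.load(open(f'pics/{fn}.pkl','rb'))
def ray(im,uv):
    p=cv2.undistortPoints(np.array(uv,float).reshape(-1,1,2),np.array(im['K']),np.array(im['dist']))[:,0]
    T=np.array(im['cam_to_world']); d=np.c_[p,np.ones(len(p))]@T[:3,:3].T
    return T[:3,3],d
def onz(im,uv,z):
    o,d=ray(im,uv); return o+d*((z-o[2])/d[:,2])[:,None]
def proj(im,P):
    W=np.linalg.inv(np.array(im['cam_to_world']))
    return cv2.projectPoints(np.array(P,float).reshape(-1,1,3),cv2.Rodrigues(W[:3,:3])[0],W[:3,3],np.array(im['K']),np.array(im['dist']))[0][:,0]
E
python3 - <<'E'
from h import *
for n in ['top','side']:
    im=grab(n,n+'0'); print(np.array(im['cam_to_world']).round(3), im['K'][0][0])
s=ctrl.get_state(); print(s)
E
```

```text
pics
[[ 0.014 -0.994  0.105  0.392]
 [-1.    -0.016 -0.011  0.063]
 [ 0.012 -0.105 -0.994  1.539]
 [ 0.     0.     0.     1.   ]] 471.1842595630784
[[-0.979 -0.089  0.183  0.322]
 [-0.204  0.396 -0.895  1.121]
 [ 0.007 -0.914 -0.406  0.588]
 [ 0.     0.     0.     1.   ]] 502.4540725837035
{'time': 0.1, 'joint_positions': array([ 1.13310703,  0.3217341 , -0.07007175,  1.45156556,  0.02257674,
        1.37077137, -0.05690849]), 'qd': array([ 7.25815245e-04, -7.34066612e-06,  7.80558373e-04, -1.64113405e-03,
        1.14696642e-03,  8.83537284e-04,  8.48898699e-04]), 'joint_torque': array([-3.55596205e-05, -4.92572379e+01, -4.05504433e-01, -3.13399386e+01,
       -6.41236408e-02,  3.94843379e-02,  6.27329450e-05]), 'position': array([ 0.28352794, -0.58438323,  0.23557403]), 'tool_rot': array([-3.06018721e+00, -7.03287609e-01,  7.07570365e-04]), 'ft_force': array([ 0.2330183 , -0.00387349, -0.07730669]), 'torque': array([-0.02106499, -0.08596927, -0.01331396]), 'grip_force': 0.0, 'grip_width': 0.9973932716386326}
```

View pics/top0.png

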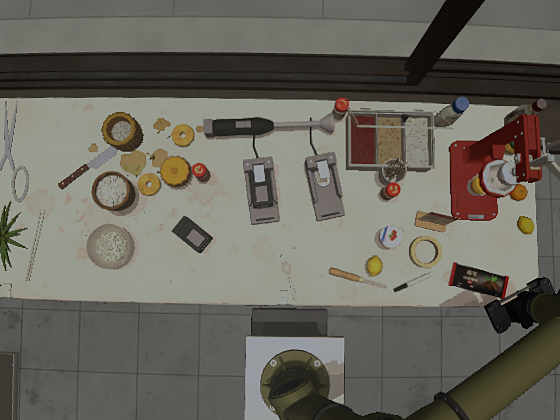

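View pics/side0.png

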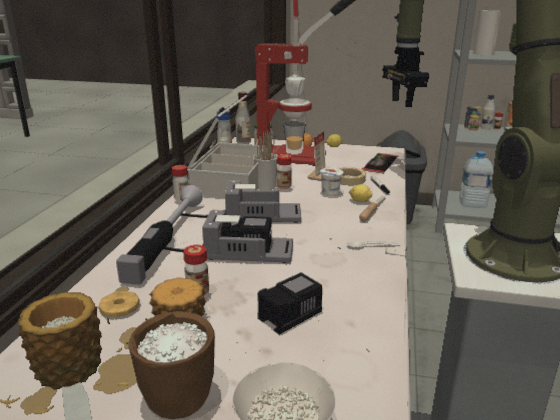

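The free charger is at top (323,187). The full one is at (262,187), and the loose pack is at (193,234). I'll zoom in on both the pack and the free charger.

```bash
python3 - <<'E'
from h import *
im=load('top0'); p=im['pixels'][:,:,::-1]
a=cv2.resize(p[204:264,158:228],None,fx=5.5,fy=5.5,interpolation=cv2.INTER_CUBIC)
b=cv2.resize(p[145:230,290:360],None,fx=5.5,fy=5.5,interpolation=cv2.INTER_CUBIC)
c=np.zeros((468,780,3),np.uint8); c[:a.shape[0],:a.shape[1]]=a; c[:b.shape[0],390:390+b.shape[1]]=b
cv2.imwrite('pics/z1.png',c)
print(onz(im,[[193,234]],.062),onz(im,[[323,187]],.02), onz(im,[[390,238],[374,266],[391,190]],.05))
E
```

```text
[[0.47271873 0.32686017 0.062     ]] [[ 0.63518122 -0.08495339  0.02      ]] [[ 0.46990784 -0.29714363  0.05      ]
 [ 0.38061382 -0.24537758  0.05      ]
 [ 0.62453152 -0.30188714  0.05      ]]
```

View pics/z1.png

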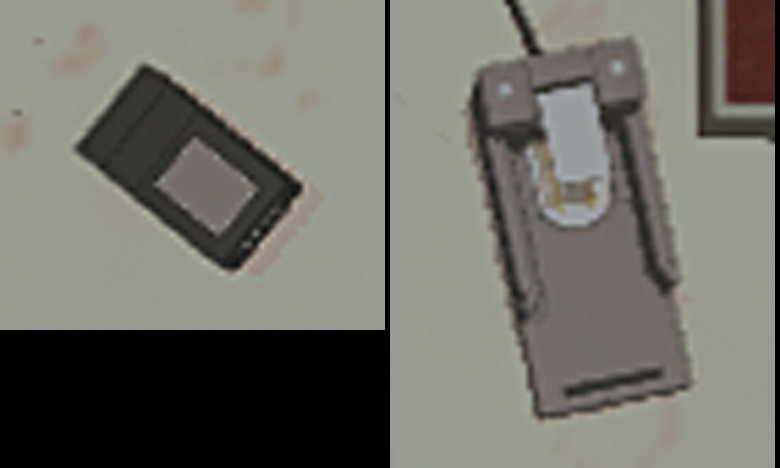

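The pack's grooved end points up-left, and the dotted rear is at lower right. The charger mouth faces the robot. I'll fit poses from the corners: pack (145,65), (77,148), (235,272), (302,187), and the charger deck corners and head.

```bash
python3 - <<'E'
from h import *
im=load('top0')
z=lambda pts,o:(np.array(pts,float)+.5)/5.5-.5+o
P=onz(im,z([(145,65),(77,148),(235,272),(302,187)],[158,204]),.062)[:,:2]
print(P); c=P.mean(0); d=(P[0]+P[1]-P[2]-P[3])/2; print('pack',c,np.linalg.norm(d),np.degrees(np.arctan2(d[1],d[0])),np.linalg.norm(P[0]-P[1]))
D=onz(im,z([(538,417),(690,387)],[290-390/5.5,145]),.02)[:,:2]
H=onz(im,z([(478,75),(637,40)],[290-390/5.5,145]),.088)[:,:2]
print(D,H,np.linalg.norm(D[0]-D[1]),np.linalg.norm(H[0]-H[1]))
d=H.mean(0)-D.mean(0); print('ch',(H.mean(0)+D.mean(0))/2,np.linalg.norm(d),np.degrees(np.arctan2(d[1],d[0])))
w=ctrl.get_image('wrist'); print(np.array(w['T_tool_cam']).round(3),w['K'][0][0])
E
```

```text
[[0.5309277  0.35749492]
 [0.48259276 0.39498787]
 [0.41346096 0.3019708 ]
 [0.46246509 0.26509247]]
pack [0.47236163 0.32988651] 0.11544762980257682 53.421970142522646 0.06117178970864365
[[ 0.52531097 -0.06438248]
 [ 0.54445991 -0.15431207]] [[ 0.71485038 -0.02316166]
 [ 0.73703747 -0.11425896]] 0.09194570971990594 0.09376025445387115
ch [ 0.63041468 -0.08902879] 0.1953322959903291 12.007527427682916
[[ 0.001 -0.964 -0.268  0.074]
 [ 1.     0.001  0.001 -0.   ]
 [-0.001 -0.268  0.964 -0.148]
 [ 0.     0.     0.     1.   ]] 343.4194876312242
```

send_rows --steps '[{"tx": 0.5,"ty": -0.3,"grip": 1},{"tx": 0.8,"ty": -0.5},{"tx": 0.8,"ty": -0.52},{"tx": 0.8,"ty": -0.52},{"tx": 0.8,"ty": -0.52},{"tx": 0.8,"ty": -0.52},{"tx": 0.8,"ty": -0.52},{"tx": 0.8,"ty": -0.52},{"tx": 0.8,"ty": -0.52},{"tx": 0.8,"ty": -0.52},{"tx": 0.3,"ty": -0.2,"turn": 0.87},{"turn": 0.87}]'

```text
validation failed for argument at $.st...
```

send_rows --steps '[{},{}]'

```text
validation failed for argument at $.st...
```

```bash
python3 - <<'E'
from h import *
im=grab('wrist','w1'); s=ctrl.get_state(); print(s['time'],s['position'],s['tool_rot'],abs(s['qd']).max())
E
```

```text
0.2 [ 0.28358759 -0.58452754  0.23590203] [-3.06071626e+00 -7.03347660e-01  4.77727017e-04] 0.004672200545153961
```

View pics/w1.png

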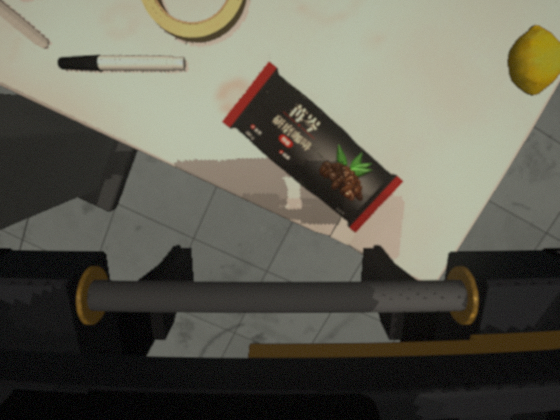

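The moves were refused and the arm is still at its start; the picture shows only the snack bar and the fingers. I'll send every field in each row.

send_rows --steps '[{"tx": 0.4,"ty": -0.3,"tz": 0,"turn": 0,"grip": 1},{"tx": 0.65,"ty": -0.57,"tz": 0,"turn": 0,"grip": 1},{"tx": 0.65,"ty": -0.57,"tz": 0,"turn": 0,"grip": 1},{"tx": 0.65,"ty": -0.57,"tz": 0,"turn": 0,"grip": 1},{"tx": 0.65,"ty": -0.57,"tz": 0,"turn": 0,"grip": 1},{"tx": 0.65,"ty": -0.57,"tz": 0,"turn": 0,"grip": 1},{"tx": 0.65,"ty": -0.57,"tz": 0,"turn": 0,"grip": 1},{"tx": 0.65,"ty": -0.57,"tz": 0,"turn": 0,"grip": 1},{"tx": 0.65,"ty": -0.57,"tz": 0,"turn": 0,"grip": 1},{"tx": 0.65,"ty": -0.57,"tz": 0,"turn": 0,"grip": 1},{"tx": 0.3,"ty": -0.3,"tz": 0,"turn": 0.87,"grip": 1},{"tx": 0,"ty": 0,"tz": 0,"turn": 0.87,"grip": 1}]'

```text
time: 1.7
position: [0.4879, -0.1008, 0.2366]
tool_rot: [-3.124, -0.33, -0.0]
ft_force: [-0.1, -0.3, -0.4]
grip_width: 0.999
grip_force: 0.0
```

send_rows --steps '[{"tx": 0,"ty": 0,"tz": 0,"turn": 0,"grip": 1},{"tx": 0,"ty": 0,"tz": 0,"turn": 0,"grip": 1}]'

```text
time: 1.95
position: [0.487, -0.1044, 0.2364]
tool_rot: [3.124, 0.329, -0.0]
ft_force: [0.6, -0.2, -0.5]
grip_width: 1.001
grip_force: 0.0
```

```bash
python3 - <<'E'
from h import *
im=grab('wrist','w2'); s=ctrl.get_state(); print(s['time'],s['position'],s['tool_rot'],abs(s['qd']).max(),s['joint_positions'])
E
```

```text
2.0 [ 0.4870268  -0.10444556  0.23645961] [ 3.12431830e+00  3.28386882e-01 -3.08128870e-04] 0.005502093040921875 [ 0.64137605  0.01762123 -0.48561702  1.80330614  0.00859966  1.32288406
 -1.20764044]
```

View pics/w2.png

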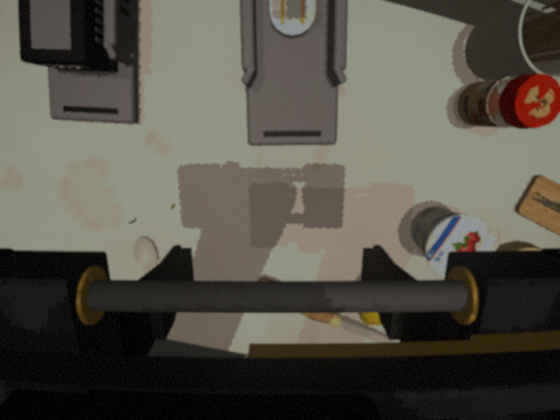

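The charger deck's near corners are at (248,146) and (337,144), and the rail nose is at (292,35). I'll refine these with edges.

```bash
python3 - <<'E'
from h import *
im=load('w2'); g=cv2.GaussianBlur(im['pixels'],(3,3),0).astype(float)@[.3,.6,.1]
def edge(line,lo,hi):  # strongest gradient subpixel
    d=abs(np.gradient(line))[lo:hi]; i=d.argmax(); w=d[max(i-2,0):i+3]; return lo+max(i-2,0)+(w*np.arange(len(w))).sum()/w.sum()
L=[];Rr=[]
for v in range(95,138,4):
    L.append((edge(g[v],240,256),v)); Rr.append((edge(g[v],330,346),v))
B=[(u,edge(g[:,u],138,152)) for u in range(256,332,6)]
l,r,b=[onz(im,x,.02)[:,:2] for x in(L,Rr,B)]
def line(p): vx,vy,x,y=cv2.fitLine(p.astype(np.float32),cv2.DIST_HUBER,0,.001,.001).ravel(); return np.array([x,y]),np.degrees(np.arctan(vy/vx))
for n,p in(('l',l),('r',r),('b',b)): print(n,line(p))
# cheeks
CL=[];CR=[]
for v in range(4,60,5):
    print(v,[ (u+236,int(abs(np.gradient(g[v]))[u+236])) for u in np.where(abs(np.gradient(g[v]))[236:360]>12)[0]])
m=cv2.inRange(im['pixels'],(140,140,140),(255,255,255)); 
m[60:]=0;m[:,:265]=0;m[:,320:]=0
for v in range(0,40,4):
    x=np.where(m[v])[0]; print(v,x.min() if len(x) else 0,x.max() if len(x) else 0)
E
```

```text
l (array([ 0.55352426, -0.057966  ], dtype=float32), np.float32(12.689191))
r (array([ 0.5760414 , -0.14885414], dtype=float32), np.float32(12.633668))
b (array([ 0.5345228 , -0.10918712], dtype=float32), np.float32(-77.28113))
4 [(np.int64(238), 12), (np.int64(239), 19), (np.int64(240), 16), (np.int64(252), 12), (np.int64(255), 12), (np.int64(256), 13), (np.int64(268), 13), (np.int64(269), 18), (np.int64(304), 15), (np.int64(305), 16), (np.int64(306), 12), (np.int64(314), 12), (np.int64(315), 18), (np.int64(316), 16), (np.int64(335), 13), (np.int64(347), 20), (np.int64(348), 18)]
9 [(np.int64(238), 12), (np.int64(239), 19), (np.int64(240), 16), (np.int64(252), 12), (np.int64(268), 12), (np.int64(269), 17), (np.int64(270), 13), (np.int64(305), 15), (np.int64(306), 16), (np.int64(315), 17), (np.int64(316), 16), (np.int64(327), 13), (np.int64(347), 21), (np.int64(348), 19)]
14 [(np.int64(239), 17), (np.int64(240), 18), (np.int64(252), 12), (np.int64(256), 12), (np.int64(269), 14), (np.int64(270), 13), (np.int64(304), 16), (np.int64(305), 17), (np.int64(306), 12), (np.int64(314), 17), (
[... 1508 characters left out ...]
, (np.int64(347), 19), (np.int64(348), 12)]
44 [(np.int64(240), 19), (np.int64(241), 20), (np.int64(253), 12), (np.int64(334), 13), (np.int64(335), 12), (np.int64(346), 19), (np.int64(347), 17)]
49 [(np.int64(240), 20), (np.int64(241), 22), (np.int64(253), 12), (np.int64(326), 13), (np.int64(346), 20), (np.int64(347), 18)]
54 [(np.int64(240), 19), (np.int64(241), 19), (np.int64(253), 12), (np.int64(334), 12), (np.int64(346), 20), (np.int64(347), 18)]
59 [(np.int64(240), 17), (np.int64(241), 20), (np.int64(326), 13), (np.int64(333), 12), (np.int64(334), 13), (np.int64(346), 20), (np.int64(347), 17)]
0 308 309
4 308 311
8 271 312
12 0 0
16 0 0
20 273 286
24 276 308
28 279 305
32 287 297
36 0 0
```

```bash
python3 - <<'E'
from h import *
im=load('w2'); t=np.radians(12.67); a=np.array([np.cos(t),np.sin(t)]); e=np.array([np.sin(t),-np.cos(t)])
for n,uv,z in [('nose31',(292,35),.031),('nose31',(292,37),.031),('railL',(269.3,9),.031),('railR',(315.4,9),.031),('chkL',(239.6,24),.06),('chkR',(346.9,24),.06),('chL',(240.6,54),.06),('chR',(346.5,54),.06)]:
    p=onz(im,[uv],z)[0,:2]; print(n,p@a,p@e)
print(ctrl.get_state()['time'])
g=im['pixels'].astype(int)[25:48,292]; print(g.sum(1))
T=load('top0')
for x in (-.1,-.095): 
    pass
# top-view deck edge
g=T['pixels'].astype(int)
o=a*.4976+e*.2248
print('deck end px top',proj(T,[[*o,.02]]), [ (v,g[v,int(round(proj(T,[[*o,.02]])[0,0]))].sum()) for v in range(210,228)])
E
```

```text
nose31 0.6026811102286973 0.22462799623297755
nose31 0.6008765123144896 0.22462397179219235
railL 0.6261153626632499 0.2033271684841855
railR 0.6258700245599904 0.2467436780709562
chkL 0.606015938803977 0.17776206418908988
chkR 0.6054739870726278 0.2713255076642614
chL 0.5810825296668205 0.17789869088200258
chR 0.5804695173662343 0.27164234425786143
2.0
[443 440 445 441 440 432 442 440 427 379 268 175 175 214 240 261 263 268
 268 272 265 270 274]
deck end px top [[330.60050987 217.71141328]] [(210, np.int64(326)), (211, np.int64(330)), (212, np.int64(344)), (213, np.int64(199)), (214, np.int64(126)), (215, np.int64(299)), (216, np.int64(348)), (217, np.int64(274)), (218, np.int64(225)), (219, np.int64(458)), (220, np.int64(458)), (221, np.int64(448)), (222, np.int64(447)), (223, np.int64(449)), (224, np.int64(449)), (225, np.int64(449)), (226, np.int64(450)), (227, np.int64(451))]
```

The charger is consistent: heading 12.7°, origin about (0.627,-0.089). Next I'll look at the pack.

send_rows --steps '[{"tx": 0,"ty": -0.5,"tz": 0,"turn": 0,"grip": 1},{"tx": -0.02,"ty": -0.85,"tz": 0,"turn": 0,"grip": 1},{"tx": -0.02,"ty": -0.85,"tz": 0,"turn": 0,"grip": 1},{"tx": -0.02,"ty": -0.85,"tz": 0,"turn": 0,"grip": 1},{"tx": -0.02,"ty": -0.85,"tz": 0,"turn": 0,"grip": 1},{"tx": -0.02,"ty": -0.85,"tz": 0,"turn": 0,"grip": 1},{"tx": -0.02,"ty": -0.85,"tz": 0,"turn": 0,"grip": 1},{"tx": 0,"ty": -0.35,"tz": 0,"turn": -0.18,"grip": 1},{"tx": 0,"ty": 0,"tz": 0,"turn": -1,"grip": 1},{"tx": 0,"ty": 0,"tz": 0,"turn": -1,"grip": 1},{"tx": 0,"ty": 0,"tz": 0,"turn": -1,"grip": 1},{"tx": 0,"ty": 0,"tz": 0,"turn": -1,"grip": 1}]'

```text
time: 3.5
position: [0.4068, 0.2426, 0.2364]
tool_rot: [2.895, 1.218, -0.001]
ft_force: [-0.8, 0.5, 1.0]
grip_width: 0.999
grip_force: 0.0
```

send_rows --steps '[{"tx": 0,"ty": 0,"tz": 0,"turn": -1,"grip": 1},{"tx": 0,"ty": 0,"tz": 0,"turn": 0,"grip": 1},{"tx": 0,"ty": 0,"tz": 0,"turn": 0,"grip": 1}]'

```text
time: 3.88
position: [0.4065, 0.2432, 0.2365]
tool_rot: [2.808, 1.408, -0.0]
ft_force: [0.5, -0.0, -1.1]
grip_width: 0.999
grip_force: 0.0
```

```bash
python3 - <<'E'
from h import *
im=grab('wrist','w3'); s=ctrl.get_state(); print(s['time'],s['position'],s['tool_rot'],abs(s['qd']).max(),s['joint_positions'])
E
```

```text
3.925 [0.40637235 0.24340114 0.23646207] [ 2.80790401e+00  1.40858459e+00 -2.91136576e-04] 0.006794483460066707 [ 0.30798835 -0.03907237 -0.87093673  1.844405   -0.0306566   1.32267667
 -1.19589832]
```

View pics/w3.png

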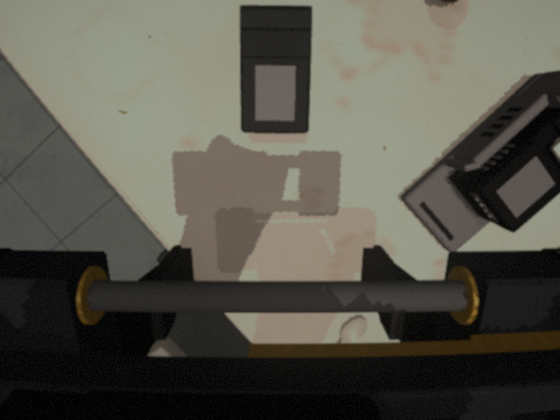

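The pack is at u 241–311, v 6–133, nearly aligned with the tool. Now I'll measure its edges.

```bash
python3 - <<'E'
from h import *
im=load('w3'); g=cv2.GaussianBlur(im['pixels'],(3,3),0).astype(float)@[.3,.6,.1]
def edge(line,lo,hi):
    d=abs(np.gradient(line))[lo:hi]; i=d.argmax(); w=d[max(i-2,0):i+3]; return lo+max(i-2,0)+(w*np.arange(len(w))).sum()/w.sum()
V=list(range(12,120,6)); U=list(range(248,305,6))
def line(p): vx,vy,x,y=cv2.fitLine(p.astype(np.float32),cv2.DIST_HUBER,0,.001,.001).ravel(); return np.array([x,y]),np.degrees(np.arctan(vy/vx))
l,r=[onz(im,[(edge(g[v],lo,hi),v) for v in V],.062)[:,:2] for lo,hi in((232,254),(300,322))]
f=onz(im,[(u,edge(g[:,u],2,14)) for u in U],.062)[:,:2]
b0=onz(im,[(u,edge(g[:,u],124,142)) for u in U],.0)[:,:2]
L,R_,F,B=map(line,(l,r,f,b0)); print(L,R_,F,B)
t=np.radians((L[1]+R_[1])/2); a=np.array([np.cos(t),np.sin(t)]); e=np.array([np.sin(t),-np.cos(t)])
print('lat',L[0]@e,R_[0]@e,'front',F[0]@a,'rear(z0)',B[0]@a,'rear62',line(onz(im,[(u,edge(g[:,u],124,142)) for u in U],.062)[:,:2])[0]@a)
print(g[118:145,275].round())
c=e*(L[0]@e+R_[0]@e)/2+a*(F[0]@a-.055); print('pack',c,np.degrees(t))
s=ctrl.get_state(); k=2*np.arctan2(s['tool_rot'][1],s['tool_rot'][0]); print('psi',np.degrees(k),'TCP along/lat',s['position'][:2]@a,s['position'][:2]@e)
E
```

```text
(array([0.45333165, 0.36030576], dtype=float32), np.float32(52.426502)) (array([0.508202  , 0.32995784], dtype=float32), np.float32(52.718807)) (array([0.5058712 , 0.37889418], dtype=float32), np.float32(-37.07078)) (array([0.4392528 , 0.29014516], dtype=float32), np.float32(-37.388393))
lat 0.14102425 0.20304225 front 0.6083349 rear(z0) 0.49736947 rear62 0.50003326
[100.  94.  78.  58.  45.  41.  42.  43.  42.  42.  40.  39.  36.  40.
  60.  93. 121. 136. 141. 141. 142. 142. 142. 143. 147. 151. 153.]
pack [0.47290784 0.33486283] 52.572655
psi 53.281248474216916 TCP along/lat 0.44026562723103096 0.17478207171463364
```

send_rows --newtons 45 --steps '[{"tx": 0.7,"ty": -0.05,"tz": 0,"turn": 0.08,"grip": 1},{"tx": 0.75,"ty": 0,"tz": 0,"turn": 0,"grip": 1},{"tx": 0,"ty": 0,"tz": 0.7,"turn": 0,"grip": 1},{"tx": 0,"ty": 0,"tz": 0.8,"turn": 0,"grip": 1},{"tx": 0,"ty": 0,"tz": 0.7,"turn": 0,"grip": 1},{"tx": 0,"ty": 0,"tz": 0.6,"turn": 0,"grip": 1},{"tx": 0,"ty": 0,"tz": 0.4,"turn": 0,"grip": 1},{"tx": 0,"ty": 0,"tz": 0.26,"turn": 0,"grip": 1},{"tx": 0,"ty": 0,"tz": 0,"turn": 0,"grip": 1}]'

```text
time: 5.05
position: [0.4556, 0.3147, 0.0281]
tool_rot: [-2.815, -1.395, 0.003]
ft_force: [0.2, 0.6, 0.7]
grip_width: 1.003
grip_force: 0.0
```

send_rows --steps '[{"tx": 0,"ty": 0,"tz": 0,"turn": 0,"grip": 0.6},{"tx": 0,"ty": 0,"tz": 0,"turn": 0,"grip": 0.6},{"tx": 0,"ty": 0,"tz": 0,"turn": 0,"grip": 0.6},{"tx": 0,"ty": 0,"tz": 0,"turn": 0,"grip": 0.6},{"tx": 0,"ty": 0,"tz": 0,"turn": 0,"grip": 0.6},{"tx": 0,"ty": 0,"tz": 0,"turn": 0,"grip": 0.6}]'

```text
time: 5.8
position: [0.4568, 0.3151, 0.0297]
tool_rot: [2.814, 1.395, 0.002]
ft_force: [0.6, -2.7, 6.4]
grip_width: 0.733
grip_force: 45.0
```

send_rows --steps '[{"tx": 0,"ty": 0,"tz": -0.3,"turn": 0,"grip": 0.6},{"tx": 0,"ty": 0,"tz": -0.6,"turn": 0,"grip": 0.6},{"tx": 0,"ty": 0,"tz": -0.7,"turn": 0,"grip": 0.6},{"tx": 0,"ty": 0,"tz": -0.6,"turn": 0,"grip": 0.6},{"tx": 0,"ty": 0,"tz": -0.3,"turn": 0,"grip": 0.6},{"tx": -0.25,"ty": 0.3,"tz": 0,"turn": 0,"grip": 0.6},{"tx": -0.5,"ty": 0.6,"tz": 0,"turn": 0,"grip": 0.6},{"tx": -0.5,"ty": 0.6,"tz": 0,"turn": 0,"grip": 0.6},{"tx": -0.5,"ty": 0.6,"tz": 0,"turn": 0,"grip": 0.6},{"tx": -0.5,"ty": 0.6,"tz": 0,"turn": 0,"grip": 0.6},{"tx": -0.5,"ty": 0.6,"tz": 0,"turn": 0,"grip": 0.6},{"tx": -0.5,"ty": 0.6,"tz": 0,"turn": 0,"grip": 0.6}]'

```text
time: 7.3
position: [0.5234, 0.017, 0.1779]
tool_rot: [-2.813, -1.396, 0.003]
ft_force: [1.2, -0.3, -4.5]
grip_width: 0.733
grip_force: 45.0
```

send_rows --steps '[{"tx": -0.5,"ty": 0.6,"tz": 0,"turn": 0,"grip": 0.6},{"tx": -0.5,"ty": 0.6,"tz": 0,"turn": 0,"grip": 0.6},{"tx": -0.41,"ty": 0.39,"tz": 0,"turn": 0,"grip": 0.6},{"tx": 0,"ty": 0,"tz": 0,"turn": 0.5,"grip": 0.6},{"tx": 0,"ty": 0,"tz": 0,"turn": 0.9,"grip": 0.6},{"tx": 0,"ty": 0,"tz": 0,"turn": 0.9,"grip": 0.6},{"tx": 0,"ty": 0,"tz": 0,"turn": 0.9,"grip": 0.6},{"tx": 0,"ty": 0,"tz": 0,"turn": 0.9,"grip": 0.6},{"tx": 0,"ty": 0,"tz": 0,"turn": 0.9,"grip": 0.6},{"tx": 0,"ty": 0,"tz": 0,"turn": 0,"grip": 0.6},{"tx": 0,"ty": 0,"tz": 0,"turn": 0,"grip": 0.6}]'

```text
time: 8.68
position: [0.5485, -0.1065, 0.1782]
tool_rot: [-3.121, -0.353, 0.002]
ft_force: [-0.4, -0.2, -6.1]
grip_width: 0.733
grip_force: 45.0
```

```bash
python3 - <<'E'
from h import *
im=grab('wrist','w4'); s=ctrl.get_state(); print(s['time'],s['position'],s['tool_rot'],s['grip_width'],s['ft_force'],s['torque'],s['joint_positions'])
t=np.radians(12.67); a=np.array([np.cos(t),np.sin(t)]); e=np.array([np.sin(t),-np.cos(t)]); p=s['position'][:2]
print('psi',np.degrees(2*np.arctan2(s['tool_rot'][1],s['tool_rot'][0])),'al/lat',p@a,p@e)
sd=grab('side','side1')
b=cv2.resize(sd['pixels'][130:300,150:350,::-1],None,fx=2,fy=2)
cv2.imwrite('pics/c4.png',np.hstack([b[:340],cv2.resize(im['pixels'][:,:,::-1],(400,300))[:340] if 0 else cv2.copyMakeBorder(cv2.resize(im['pixels'][:,:,::-1],(400,300)),0,40,0,0,cv2.BORDER_CONSTANT)]))
E
```

```text
8.725 [ 0.54868556 -0.10652238  0.17840197] [-3.12126504e+00 -3.52330163e-01  1.69007808e-03] 0.7313095442586693 [ 0.2192198   0.25021323 -6.25696202] [-0.01065033  0.08706196  0.019097  ] [ 0.68379269  0.21399903 -0.60760366  1.73923597  0.12871828  1.22957692
 -1.30245346]
psi -347.1193637950431 al/lat 0.511960672988818 0.224274665938696
```

View pics/c4.png

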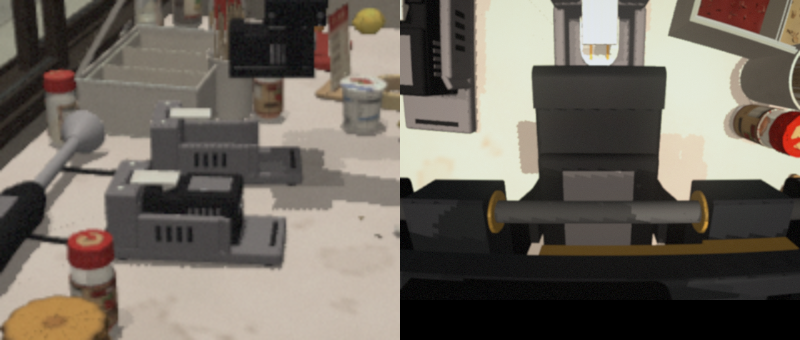

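The pack is held level and the rail is dead ahead. I'll check how the pack sits in the hand.

```bash
python3 - <<'E'
from h import *
im=load('w4'); g=cv2.GaussianBlur(im['pixels'],(3,3),0).astype(float)@[.3,.6,.1]
def edge(line,lo,hi):
    d=abs(np.gradient(line))[lo:hi]; i=d.argmax(); w=d[max(i-2,0):i+3]; return lo+max(i-2,0)+(w*np.arange(len(w))).sum()/w.sum()
im['cam_to_world']=im['T_tool_cam']  # tool frame; z down
h=-.033
L=onz(im,[(edge(g[v],175,200),v) for v in range(155,215,8)],h); Rr=onz(im,[(edge(g[v],910-560,945-560) if 0 else edge(g[v],355,382)if 0 else edge(g[v],350,385),v) for v in range(155,215,8)],h)
F=onz(im,[(u,edge(g[:,u],86,102)) for u in range(195,270,8)],h)
print(L[:,:2].round(4).tolist(),Rr[:,:2].round(4).tolist(),F[:,:2].round(4).tolist())
E
```

```text
[[0.0614, -0.0297], [0.0587, -0.0297], [0.0559, -0.0298], [0.0532, -0.0297], [0.0504, -0.0298], [0.0476, -0.0298], [0.0448, -0.0298], [0.0419, -0.0298]] [[0.0614, 0.0296], [0.0587, 0.0296], [0.056, 0.0296], [0.0533, 0.0297], [0.0505, 0.0295], [0.0477, 0.0295], [0.0448, 0.0296], [0.0419, 0.0295]] [[0.0818, -0.0267], [0.0818, -0.0241], [0.0818, -0.0215], [0.0818, -0.0189], [0.0818, -0.0164], [0.0818, -0.0138], [0.0818, -0.0112], [0.0818, -0.0087], [0.0818, -0.0061], [0.0817, -0.0035]]
```

send_rows --steps '[{"tx": 0,"ty": 0,"tz": 0.3,"turn": 0.03,"grip": 0.6},{"tx": 0,"ty": 0,"tz": 0.5,"turn": 0,"grip": 0.6},{"tx": 0,"ty": 0,"tz": 0.5,"turn": 0,"grip": 0.6},{"tx": 0,"ty": 0,"tz": 0.4,"turn": 0,"grip": 0.6},{"tx": 0,"ty": 0,"tz": 0.2,"turn": 0,"grip": 0.6},{"tx": 0,"ty": 0,"tz": 0,"turn": 0,"grip": 0.6},{"tx": 0,"ty": 0,"tz": 0,"turn": 0,"grip": 0.6}]'

```text
time: 9.65
position: [0.55, -0.1068, 0.0658]
tool_rot: [3.122, 0.343, 0.003]
ft_force: [0.1, -0.1, -5.8]
grip_width: 0.732
grip_force: 45.0
```

send_rows --steps '[{"tx": 0,"ty": 0,"tz": 0.06,"turn": 0,"grip": 0.6},{"tx": 0,"ty": 0,"tz": 0,"turn": 0,"grip": 0.6}]'

```text
time: 9.9
position: [0.5492, -0.1069, 0.0616]
tool_rot: [3.122, 0.343, 0.0]
ft_force: [-0.5, 0.6, -5.5]
grip_width: 0.733
grip_force: 45.0
```

send_rows --steps '[{"tx": 0,"ty": 0,"tz": 0.06,"turn": 0,"grip": 0.6},{"tx": 0,"ty": 0,"tz": 0,"turn": 0,"grip": 0.6}]'

```text
time: 10.15
position: [0.5488, -0.1068, 0.0574]
tool_rot: [-3.123, -0.343, 0.001]
ft_force: [-0.5, -0.1, -5.1]
grip_width: 0.728
grip_force: 45.0
```

send_rows --steps '[{"tx": 0,"ty": 0,"tz": 0.06,"turn": 0,"grip": 0.6},{"tx": 0,"ty": 0,"tz": 0,"turn": 0,"grip": 0.6}]'

```text
time: 10.4
position: [0.5488, -0.1067, 0.0537]
tool_rot: [-3.123, -0.343, 0.001]
ft_force: [-0.8, 0.3, -5.4]
grip_width: 0.731
grip_force: 45.0
```

send_rows --steps '[{"tx": 0,"ty": 0,"tz": 0.04,"turn": 0,"grip": 0.6},{"tx": 0,"ty": 0,"tz": 0,"turn": 0,"grip": 0.6}]'

```text
time: 10.65
position: [0.5489, -0.1067, 0.0515]
tool_rot: [-3.123, -0.343, 0.001]
ft_force: [0.0, -0.6, -5.3]
grip_width: 0.734
grip_force: 45.0
```

send_rows --steps '[{"tx": 0,"ty": 0,"tz": 0.03,"turn": 0,"grip": 0.6},{"tx": 0,"ty": 0,"tz": 0,"turn": 0,"grip": 0.6}]'

```text
time: 10.9
position: [0.5492, -0.1067, 0.0499]
tool_rot: [3.123, 0.343, 0.0]
ft_force: [-0.2, -0.6, -5.2]
grip_width: 0.731
grip_force: 45.0
```

send_rows --steps '[{"tx": 0,"ty": 0,"tz": 0.03,"turn": 0,"grip": 0.6},{"tx": 0,"ty": 0,"tz": 0,"turn": 0,"grip": 0.6}]'

```text
time: 11.15
position: [0.5496, -0.1068, 0.0497]
tool_rot: [3.122, 0.343, 0.001]
ft_force: [-4.3, 1.1, 5.3]
grip_width: 0.73
grip_force: 45.0
```

send_rows --steps '[{"tx": 0,"ty": 0,"tz": 0.02,"turn": 0,"grip": 0.6},{"tx": 0,"ty": 0,"tz": 0,"turn": 0,"grip": 0.6}]'

```text
time: 11.4
position: [0.5496, -0.1069, 0.0496]
tool_rot: [3.121, 0.343, 0.0]
ft_force: [-7.7, 0.3, 14.7]
grip_width: 0.73
grip_force: 45.0
```

The pack is on the deck. I'll ease off, let it settle, regrip and slide it onto the rail.

send_rows --newtons 30 --steps '[{"tx": 0,"ty": 0,"tz": -0.04,"turn": 0,"grip": 0.6},{"tx": 0,"ty": 0,"tz": 0,"turn": 0,"grip": 0.85},{"tx": 0,"ty": 0,"tz": 0,"turn": 0,"grip": 0.85},{"tx": 0,"ty": 0,"tz": 0,"turn": 0,"grip": 0.6},{"tx": 0,"ty": 0,"tz": 0,"turn": 0,"grip": 0.6},{"tx": 0,"ty": 0,"tz": 0,"turn": 0,"grip": 0.6}]'

```text
time: 12.15
position: [0.5493, -0.1068, 0.0494]
tool_rot: [3.123, 0.343, 0.001]
ft_force: [0.2, 0.2, -0.4]
grip_width: 0.732
grip_force: 30.0
```

send_rows --steps '[{"tx": 0.05,"ty": 0,"tz": 0,"turn": 0,"grip": 0.6},{"tx": 0.05,"ty": 0,"tz": 0,"turn": 0,"grip": 0.6},{"tx": 0.05,"ty": 0,"tz": 0,"turn": 0,"grip": 0.6},{"tx": 0,"ty": 0,"tz": 0,"turn": 0,"grip": 0.6}]'

```text
time: 12.65
position: [0.5584, -0.1048, 0.0494]
tool_rot: [3.123, 0.343, 0.001]
ft_force: [-0.7, -0.2, 2.7]
grip_width: 0.73
grip_force: 30.0
```

send_rows --steps '[{"tx": 0.05,"ty": 0,"tz": 0,"turn": 0,"grip": 0.6},{"tx": 0.05,"ty": 0,"tz": 0,"turn": 0,"grip": 0.6},{"tx": 0.03,"ty": 0,"tz": 0,"turn": 0,"grip": 0.6},{"tx": 0,"ty": 0,"tz": 0,"turn": 0,"grip": 0.6}]'

```text
time: 13.15
position: [0.5659, -0.103, 0.0494]
tool_rot: [3.123, 0.343, 0.001]
ft_force: [-2.1, -1.4, 4.0]
grip_width: 0.732
grip_force: 30.0
```

send_rows --steps '[{"tx": 0.05,"ty": 0,"tz": 0,"turn": 0,"grip": 0.6},{"tx": 0.05,"ty": 0,"tz": 0,"turn": 0,"grip": 0.6},{"tx": 0.05,"ty": 0,"tz": 0,"turn": 0,"grip": 0.6},{"tx": 0.05,"ty": 0,"tz": 0,"turn": 0,"grip": 0.6},{"tx": 0,"ty": 0,"tz": 0,"turn": 0,"grip": 0.6}]'

```text
time: 13.78
position: [0.5778, -0.1004, 0.0494]
tool_rot: [3.123, 0.343, 0.001]
ft_force: [-3.0, -0.8, 3.7]
grip_width: 0.73
grip_force: 30.0
```

```bash
python3 - <<'E'
from h import *
s=ctrl.get_state(); t=np.radians(12.67); a=np.array([np.cos(t),np.sin(t)]); e=np.array([np.sin(t),-np.cos(t)]); p=s['position'][:2]
print(s['time'],s['ft_force'],'psi',np.degrees(2*np.arctan2(s['tool_rot'][1],s['tool_rot'][0])),'al/lat',p@a,p@e)
E
```

```text
13.775 [-2.96066117 -0.80419023  3.6530303 ] psi 12.53312472507996 al/lat 0.5416701182086915 0.22468231015175633
```

send_rows --steps '[{"tx": 0,"ty": 0,"tz": 0,"turn": 0,"grip": 0.95},{"tx": 0,"ty": 0,"tz": 0,"turn": 0,"grip": 0.95},{"tx": 0,"ty": 0,"tz": 0,"turn": 0,"grip": 0.95},{"tx": 0,"ty": 0,"tz": -0.5,"turn": 0,"grip": 0.95},{"tx": 0,"ty": 0,"tz": -0.7,"turn": 0,"grip": 0.95},{"tx": -0.4,"ty": 0,"tz": 0,"turn": -0.01,"grip": 0.5},{"tx": -0.65,"ty": 0,"tz": 0,"turn": 0,"grip": 0},{"tx": 0,"ty": 0,"tz": 0,"turn": 0,"grip": 0},{"tx": 0,"ty": 0,"tz": 0,"turn": 0,"grip": 0},{"tx": 0,"ty": 0,"tz": 0,"turn": 0,"grip": 0},{"tx": 0,"ty": 0,"tz": 0,"turn": 0,"grip": 0}]'

```text
time: 15.15
position: [0.5164, -0.1137, 0.1213]
tool_rot: [-3.122, -0.346, -0.001]
ft_force: [-0.2, -0.4, -1.0]
grip_width: 0.352
grip_force: 0.0
```

```bash
python3 - <<'E'
from h import *
s=ctrl.get_state(); t=np.radians(12.67); a=np.array([np.cos(t),np.sin(t)]); e=np.array([np.sin(t),-np.cos(t)]); p=s['position']
im=grab('wrist','w5')
print(s['time'],p,s['ft_force'],s['grip_width'],'psi',np.degrees(2*np.arctan2(s['tool_rot'][1],s['tool_rot'][0])),'al/lat',p[:2]@a,p[:2]@e)
E
```

```text
15.15 [ 0.51640338 -0.11372539  0.12127127] [-0.17263232 -0.36615525 -0.95883659] 0.3517174304086357 psi -347.34089058429095 al/lat 0.47888471148798883 0.2242216609688493
```

View pics/w5.png

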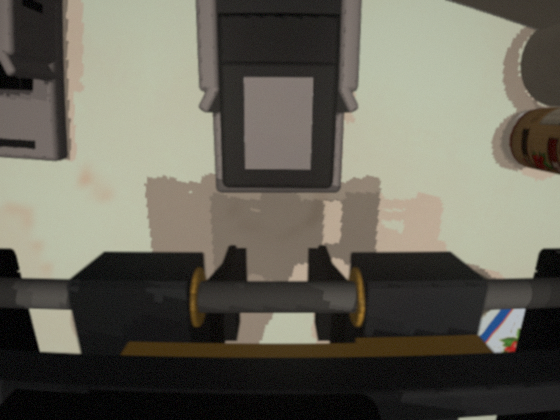

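The pack sits square between the cheeks. I'll keep the fingers part-closed for a two-point push, lower behind the rear face and push.

send_rows --steps '[{"tx": 0,"ty": 0,"tz": 0.4,"turn": 0,"grip": 0.35},{"tx": 0,"ty": 0,"tz": 0.5,"turn": 0,"grip": 0.35},{"tx": 0,"ty": 0,"tz": 0.2,"turn": 0,"grip": 0.35},{"tx": 0.12,"ty": 0,"tz": 0,"turn": 0,"grip": 0.35},{"tx": 0.12,"ty": 0,"tz": 0,"turn": 0,"grip": 0.35},{"tx": 0.06,"ty": 0,"tz": 0,"turn": 0,"grip": 0.35},{"tx": 0.04,"ty": 0,"tz": 0,"turn": 0,"grip": 0.35},{"tx": 0.04,"ty": 0,"tz": 0,"turn": 0,"grip": 0.35},{"tx": 0,"ty": 0,"tz": 0,"turn": 0,"grip": 0.35}]'

```text
time: 16.32
position: [0.5381, -0.1092, 0.0554]
tool_rot: [3.122, 0.345, 0.0]
ft_force: [-0.8, -0.2, -0.2]
grip_width: 0.352
grip_force: 0.0
```

send_rows --steps '[{"tx": 0.04,"ty": 0,"tz": 0,"turn": 0,"grip": 0.35},{"tx": 0.04,"ty": 0,"tz": 0,"turn": 0,"grip": 0.35},{"tx": 0.04,"ty": 0,"tz": 0,"turn": 0,"grip": 0.35},{"tx": 0,"ty": 0,"tz": 0,"turn": 0,"grip": 0.35}]'

```text
time: 16.82
position: [0.545, -0.1078, 0.0552]
tool_rot: [3.122, 0.345, -0.001]
ft_force: [-2.5, -0.9, 0.3]
grip_width: 0.35
grip_force: 1.1
```

send_rows --steps '[{"tx": 0.05,"ty": 0,"tz": 0,"turn": 0,"grip": 0.35},{"tx": 0.05,"ty": 0,"tz": 0,"turn": 0,"grip": 0.35},{"tx": 0.05,"ty": 0,"tz": 0,"turn": 0,"grip": 0.35}]'

```text
time: 17.2
position: [0.5516, -0.1064, 0.0552]
tool_rot: [3.122, 0.344, -0.008]
ft_force: [-9.3, -1.2, 7.6]
grip_width: 0.349
grip_force: 4.9
```

send_rows --steps '[{"tx": 0.04,"ty": 0,"tz": 0,"turn": 0,"grip": 0.35},{"tx": 0.04,"ty": 0,"tz": 0,"turn": 0,"grip": 0.35}]'

```text
time: 17.45
position: [0.5564, -0.1055, 0.0551]
tool_rot: [3.122, 0.344, -0.008]
ft_force: [-7.8, -2.0, 5.5]
grip_width: 0.354
grip_force: 4.0
```

send_rows --steps '[{"tx": 0.04,"ty": 0,"tz": 0,"turn": 0,"grip": 0.35},{"tx": 0.04,"ty": 0,"tz": 0,"turn": 0,"grip": 0.35}]'

```text
time: 17.7
position: [0.5615, -0.1043, 0.0551]
tool_rot: [3.122, 0.344, -0.006]
ft_force: [-7.5, -1.2, 4.2]
grip_width: 0.349
grip_force: 3.6
```

send_rows --steps '[{"tx": 0.04,"ty": 0,"tz": 0,"turn": 0,"grip": 0.35},{"tx": 0.04,"ty": 0,"tz": 0,"turn": 0,"grip": 0.35}]'

```text
time: 17.95
position: [0.5661, -0.1032, 0.0551]
tool_rot: [3.122, 0.344, -0.006]
ft_force: [-6.9, -2.2, 4.2]
grip_width: 0.352
grip_force: 3.6
```

send_rows --steps '[{"tx": 0.03,"ty": 0,"tz": 0,"turn": 0,"grip": 0.35},{"tx": 0.03,"ty": 0,"tz": 0,"turn": 0,"grip": 0.35}]'

```text
time: 18.2
position: [0.5697, -0.1024, 0.0551]
tool_rot: [3.122, 0.344, -0.006]
ft_force: [-7.0, -2.4, 5.1]
grip_width: 0.351
grip_force: 3.6
```

send_rows --steps '[{"tx": 0.03,"ty": 0,"tz": 0,"turn": 0,"grip": 0.35}]'

```text
time: 18.32
position: [0.5714, -0.102, 0.0551]
tool_rot: [3.122, 0.344, -0.006]
ft_force: [-7.0, -2.5, 5.0]
grip_width: 0.348
grip_force: 3.6
```

TCP is at 0.535 along the charger and home should be near 0.539. Small steps from here.

send_rows --steps '[{"tx": 0.025,"ty": 0,"tz": 0,"turn": 0,"grip": 0.35},{"tx": 0,"ty": 0,"tz": 0,"turn": 0,"grip": 0.35}]'

```text
time: 18.58
position: [0.5734, -0.1015, 0.0551]
tool_rot: [3.122, 0.344, -0.004]
ft_force: [-5.7, -1.6, 3.7]
grip_width: 0.347
grip_force: 2.9
```

send_rows --steps '[{"tx": 0.02,"ty": 0,"tz": 0,"turn": 0,"grip": 0.35},{"tx": 0,"ty": 0,"tz": 0,"turn": 0,"grip": 0.35}]'

```text
time: 18.82
position: [0.5734, -0.1015, 0.0551]
tool_rot: [3.122, 0.344, -0.008]
ft_force: [-8.7, -1.6, 6.6]
grip_width: 0.349
grip_force: 4.7
```

send_rows --steps '[{"tx": 0.02,"ty": 0,"tz": 0,"turn": 0,"grip": 0.35},{"tx": 0,"ty": 0,"tz": 0,"turn": 0,"grip": 0.35}]'

```text
time: 19.08
position: [0.5734, -0.1015, 0.055]
tool_rot: [3.122, 0.344, -0.013]
ft_force: [-12.6, -2.2, 9.6]
grip_width: 0.349
grip_force: 6.4
```

send_rows --steps '[{"tx": 0.02,"ty": 0,"tz": 0,"turn": 0,"grip": 0.35},{"tx": 0,"ty": 0,"tz": 0,"turn": 0,"grip": 0.35}]'

```text
time: 19.32
position: [0.5734, -0.1015, 0.055]
tool_rot: [3.122, 0.343, -0.017]
ft_force: [-16.6, -2.1, 11.5]
grip_width: 0.354
grip_force: 8.1
```

send_rows --steps '[{"tx": 0.03,"ty": 0,"tz": 0,"turn": 0,"grip": 0.35},{"tx": 0,"ty": 0,"tz": 0,"turn": 0,"grip": 0.35}]'

```text
time: 19.58
position: [0.5734, -0.1016, 0.0547]
tool_rot: [3.122, 0.343, -0.023]
ft_force: [-20.5, -2.5, 14.3]
grip_width: 0.352
grip_force: 10.4
```

There is a hard stop at 20 N with no creep. I'll back off, rise and look.

send_rows --steps '[{"tx": -0.2,"ty": 0,"tz": 0,"turn": 0,"grip": 0.35},{"tx": -0.5,"ty": 0,"tz": 0,"turn": 0,"grip": 0.35},{"tx": -0.3,"ty": 0,"tz": -0.5,"turn": 0,"grip": 0.35},{"tx": 0,"ty": 0,"tz": -0.8,"turn": 0,"grip": 0.35},{"tx": 0,"ty": 0,"tz": -0.8,"turn": 0,"grip": 0.35},{"tx": 0,"ty": 0,"tz": -0.5,"turn": 0,"grip": 0.35},{"tx": 0,"ty": 0,"tz": 0,"turn": 0,"grip": 0.35},{"tx": 0,"ty": 0,"tz": 0,"turn": 0,"grip": 0.35}]'

```text
time: 20.58
position: [0.5212, -0.1127, 0.2105]
tool_rot: [-3.122, -0.346, 0.0]
ft_force: [-0.3, 1.0, -1.3]
grip_width: 0.35
grip_force: 0.0
```

```bash
python3 - <<'E'
from h import *
a=grab('wrist','w6'); b=grab('side','side2'); c=grab('top','top2')
z=lambda p,f:cv2.resize(p[:,:,::-1],None,fx=f,fy=f,interpolation=cv2.INTER_CUBIC)
S=z(b['pixels'][175:270,195:305],3.6); T=z(c['pixels'][145:230,235:355],3.3)
W=z(a['pixels'][:260],.7)
o=np.zeros((570,800,3),np.uint8)
o[:S.shape[0],:S.shape[1]]=S; o[:T.shape[0],400:400+T.shape[1]]=T[:,:400]; o[350:350+W.shape[0],:W.shape[1]]=W
cv2.imwrite('pics/c6.png',o)
E
```

```text
(no output)
```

View pics/c6.png

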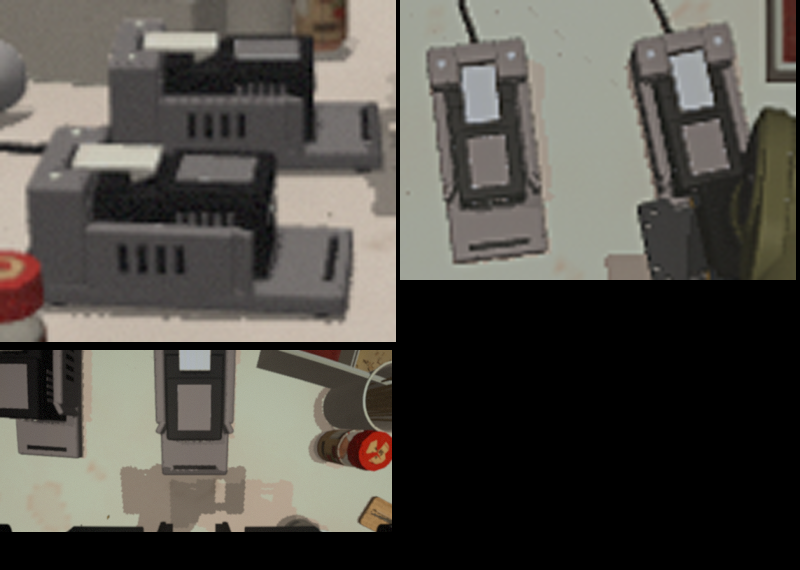

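The latch lies flat, and the gap from latch to label matches the full charger. One numeric check of the rear face position.

```bash
python3 - <<'E'
from h import *
im=load('w6'); g=cv2.GaussianBlur(im['pixels'],(3,3),0).astype(float)@[.3,.6,.1]
t=np.radians(12.67); a=np.array([np.cos(t),np.sin(t)]); e=np.array([np.sin(t),-np.cos(t)])
u=278
col=g[:,u]; print([(v,int(col[v])) for v in range(100,185,1)])
for v in range(108,140,4): print(v, (onz(im,[(u,v)],.082)[0,:2]@a).round(4),(onz(im,[(u,v)],.02)[0,:2]@a).round(4))
E
```

```text
[(100, 117), (101, 118), (102, 118), (103, 118), (104, 118), (105, 117), (106, 117), (107, 117), (108, 118), (109, 118), (110, 118), (111, 118), (112, 116), (113, 107), (114, 88), (115, 64), (116, 49), (117, 45), (118, 45), (119, 45), (120, 44), (121, 43), (122, 42), (123, 42), (124, 42), (125, 42), (126, 39), (127, 38), (128, 47), (129, 65), (130, 80), (131, 89), (132, 95), (133, 100), (134, 103), (135, 107), (136, 110), (137, 112), (138, 113), (139, 113), (140, 112), (141, 113), (142, 113), (143, 113), (144, 113), (145, 113), (146, 114), (147, 114), (148, 113), (149, 113), (150, 113), (151, 113), (152, 113), (153, 113), (154, 113), (155, 112), (156, 112), (157, 113), (158, 113), (159, 113), (160, 113), (161, 113), (162, 111), (163, 103), (164, 85), (165, 63), (166, 48), (167, 45), (168, 47), (169, 55), (170, 71), (171, 83), (172, 84), (173, 80), (174, 78), (175, 77), (176, 73), (177, 75), (178, 90), (179, 110), (180, 122), (181, 124), (182, 125), (183, 125), (184, 125)]
108 0.5645 0.5661
112 0.5615 0.5624
116 0.5584 0.5587
120 0.5554 0.555
124 0.5523 0.5512
128 0.5493 0.5475
132 0.5462 0.5437
136 0.5431 0.5399
```

```bash
python3 -c "
from bench import ctrl
print(ctrl.close_job())"
```

```text
the job is handed in; nothing more can be done
None
```

The spare battery is fully home on the free charger. It reached a hard stop at about 20 N with the latch down in the groove, and I moved nothing else. I handed the job in at about 21 s.

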